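# Close a filter cell on its dowels and hold it shut

## Task

Open the filter cell: lift its hinged clear cover gently, all the way back onto its stop. Then fit the loose rectangular upper half over the two dowels of the lower half and press it down against the sprung disc until the two halves meet flush, and finish while still holding it pressed shut with the fingers (do not let go). Leave the round cap, the bottles, the flask and the jar where they stand.

Things in the scene. Friction and masses are not known exactly. Their poses are not given: they have to be found in the camera images.
- seat (a point): Centre of the top face (30 mm above the bench) of the cell's fixed aluminium lower half, 110 (x) x 64 (y) mm; z up. Steel dowels stand on the face at x = +-42, y = 0: 8 mm in diameter, 16 mm tall, the last 6 mm tapering to 3 mm. Posts around it: 8 mm thick at x = +-71, y = -44 mm (tops 60 mm above the bench), hinge posts at x = +-71, y = 85 (tops 68 mm). Foot plate 160 x 200 x 10 mm.
- disc (a joint): White sprung disc, 50 mm in diameter, in the middle of the lower half's face. 0: up, its top 5 mm above the face; 0.005 m: pushed level with the face. It pushes up with 4.8 N at 0 and 8.8 N at 0.005; the upper half's weight alone does not sink it, so the upper half rides 5 mm high unless pressed.
- cover (a joint): Angle of the cell's clear dust cover: 0 rad closed (level, above the lower half), 1.85 rad fully back on its stop (leaning 16 degrees past upright). Starts shut or ajar (0 to 0.35). Its stiff hinge stays where it is left; about 2.5 N at the handle moves it.
- cover_hinge (a point): Mid-point of the cover's hinge line, 62.5 mm above the bench, 85 mm from the seat's centre on its +y side. The line runs along the seat's x. The point turns with the cover, its y pointing from the handle to the hinge. The cover is a clear panel 150 mm along the hinge, 135 mm from hinge to free edge, 5 mm thick.
- cover_handle (a point): Mid-point of the cover's handle: a round steel bar, 10 mm in diameter, 120 mm long, parallel to the hinge line and 180 mm from it, 45 mm beyond the panel's free edge (open gap between); 62.5 mm above the bench when closed. Pinched from above, it turns between the fingers as the cover swings up.
- upper_center (a point): Loose upper half, upright on the bench: aluminium plate 110 (x) x 64 (y) x 20 mm, two 11 mm through-holes at x = +-42, y = 0; on top in the middle a grey rib 20 (x) x 46 (y) x 34 mm tall. 54 mm tall in all; this point is on its centre line, 27 mm above its underside, z up. 0.2 to 0.37 kg. Fits either way round; seated flush, this point is 27 mm above seat.
- cap_center (a point): Round aluminium cap, 80 mm in diameter and 20 mm thick, without holes, with the same grey rib (20 x 46 x 34 mm) on top; this point is 27 mm above its underside. Bystander, not to be used; it and the upper half may change places.
- reagent_a_center (a point): amber glass reagent bottle with black stopper, 58 mm in diameter, 103 mm tall, upright; this point is on its axis 50 mm above its foot. Bystander.
- reagent_b_center (a point): amber glass reagent bottle with black stopper, 58 mm in diameter, 103 mm tall, upright; this point is on its axis 50 mm above its foot. Bystander.
- reagent_c_center (a point): amber glass reagent bottle with black stopper, 58 mm in diameter, 103 mm tall, upright; this point is on its axis 50 mm above its foot. Bystander.
- flask_center (a point): conical glass flask, 76 mm in diameter at the foot, 108 mm tall; this point is on its axis 50 mm above its foot. Bystander.
- jar_center (a point): white plastic jar, 40 mm in diameter, 42 mm tall; this point is at its centre. Bystander.
Not all that is in view belongs to the job. What is shaped like the part that bears upper_center but purple or red is not meant.

How it is judged:
On the way, in this order (a step that is already met when the one before it is completed fails the run):
1. the cover is all the way back on its stop (within 0.1 rad) (value of joint cover above 1.75 rad and horizontal distance between upper_center and seat above 0.05 m), for 0.2 s.
2. the upper half is on the dowels and pressed flush (value of joint cover above 1.72 rad and horizontal distance between upper_center and seat below 0.003 m and z of upper_center in the frame of seat between 0.0245 and 0.0285 m and angle between the x axis of upper_center and the x axis of seat, either way round below 0.06 rad and angle between the z axis of upper_center and the z axis of seat, either way round below 0.04 rad and angle between upper_center's own z axis and vertical below 0.1 rad and value of joint disc above 0.0035 m and contact force between the fingers and upper above 1.5 N), for 0.3 s.
At the end, for the whole second after the job is handed in: Cover still back (above 1.72 rad); upper half on both dowels (centre within 3 mm, axes within 0.06 rad either way round, level), flush within 1.5 mm, sprung disc down more than 3.5 mm, fingers pushing on it by more than 1.5 N, through the last second (all of step 2); the arm keeps its last pose, push and grip.
It fails at once if the cover is swung faster than 1.5 rad/s (velocity of joint cover above 1.5 rad/s or velocity of joint cover below -1.5 rad/s).
It fails at once if a bystander is moved by more than 30 mm or tipped (distance of any of reagent_a_center, reagent_b_center, reagent_c_center, flask_center, jar_center, cap_center from where it was at the start of the episode above 0.03 m or angle between any of reagent_a_center, reagent_b_center, reagent_c_center, flask_center, jar_center, cap_center's own z axis and vertical above 0.35 rad).
It also fails if it takes over 64 s, if anything falls off the work surface, if the arm or the gripper's body presses on something with over 40 N, if the wrist force passes 120 N, or if a joint passes its speed limit or range.

## Robot

A 6-joint arm with a two-finger parallel gripper is mounted at the origin on the work surface. World frame = base frame: x ahead of the robot, y to its left, z up, the work surface at z = 0. Lengths are in m, angles in rad, forces in N, time in s.
With the tool pointing down it reaches from about 0.25 to 0.775 m from the base axis. Payload 4 kg.
Tool frame: the origin (TCP) lies on the centre line of the jaws, within the pads' length; the fingertips stand 8 mm ahead of it and the grasp point (between the pads) lies 11 mm behind it; z points along the fingers, y is the direction in which the jaws open and shut (so a half turn about z gives the same grasp; the last joint's range is limited). The gripper opens to 94 mm and grips with 3 to 60 N. Pads are 16 mm wide; open, the fingers measure 119 mm over their backs; the gripper's body (75 mm by 177 mm) begins 78 mm behind the grasp point.
Start: joints at [-1.384, 0.087, 1.371, -0, 1.684, -0.103], TCP at [0.157, -0.527, 0.214] pointing down, gripper open.
Joint ranges: [-3.1, 3.1], [-0.76, 2.03], [0.27, 2.55], [-1.08, 4.22], [0.17, 2.65], [-2.57, 2.57]. Speed limits (rad/s): [2.79, 2.79, 3.14, 3.14, 3.14, 3.14].

## Interface

Orientations are given as [roll, pitch, yaw] about the fixed x, y, z axes, in that order (R = Rz(yaw) Ry(pitch) Rx(roll)).
In Python, from bench import * gives the robot as it stands.
- The arm moves only by the tool step_arm, never from a script. Its argument "steps" is a list of rows, each an object of numbers: "jaw": the opening, from 0 (shut) to 1 (fully open); "tx", "ty", "tz": the shift along the tool's x, y, z in m; "ax", "ay", "az": the turn, a rotation vector about the tool's x, y, z in rad. In form: [{"jaw": .., "tx": .., "ty": .., "tz": .., "ax": .., "ay": .., "az": ..}, ...]. A call has 1 to 8 rows; each row is the pose to reach, as a shift and turn from the pose measured when the call began, along the tool's axes at that moment; what a row does not reach only later rows make up. A row lasts 1/10 s, in which the tool goes at most 50 mm and 8.59 degrees, less where a joint would pass 70% of its speed; a pose out of reach is approached as far as the arm can. A call with a gripper value outside its range is refused whole. The fingers move at their own pace and stop on an object; the grip force is fixed at half the most. Time passes only in rows, so rows that repeat a pose let the fingers close. It gives the time, the measured TCP pose, the force and the opening at its end, in the units of the state.
- get_obs(): the state, without advancing time (a new reading comes with each control period).
- snapshot(name): name is "scene" or "side" or "wrist"; returns (picture, depth): 420x560x3 uint8, red, green, blue; 420x560 float32, m along the optical axis (not along the pixel's ray), 0 where there is no reading.
- camera_model(name): a dict with "intrinsics" (3x3 intrinsics, pixels), "origin" and "orientation" of the camera in the world. Camera axes: x right, y down, z forward; pixel columns grow to the right and rows downward; lengths in m; the calibration is good to about 2 mm. A picture is of the moment at which its call begins: read the wrist's pose just before it. camera_model takes no time and is no camera call; for the wrist camera it gives the pose at the moment of the call.
- close_job(): hands the job in, once; it reports no verdict.
Trained networks look in the newest picture that a camera, given by its name, has taken for a name from the list of things; names that differ only in an ending like _2 or _b are one class to them, and where a whole thing is asked for, a point or a joint stands for the part that bears it (a point fixed in the world has none). Each returns a list of dicts, best first, with "confidence" (0 to 1); they miss things now and then, are a little off and sometimes report something else, mostly with a low value. They report only what shows in the picture. A call takes as long as a camera call. They do not tell look-alikes from the thing itself.
- silhouettes(camera, query): "pixels" (420x560 bool, what is visible of it) and "rect" ([left, top, right, bottom] in pixels, round what is visible of it).
The state is a dict: "time": time; "joint_positions": joint angles; "qvel": joint speeds; "joint_torque": joint torques, N m; "tool_pos": TCP position; "ee_rot": TCP orientation; "wrist_force": force on the tool from outside, world axes, zero at the start; "wrist_torque": the same for the moment, N m; "width": finger opening in m.
Only numpy, scipy, OpenCV 4.12 (cv2) and the standard library are available. Lean on these libraries where they do the work, as an engineer would, in place of code of your own. Each camera call takes 0.05 s, during which the arm holds its last target. There are 200 camera calls.

## Working session

There is one attempt and no reset: what is moved stays moved. The work goes in short steps, Python scripts to look and compute and a tool call to move; the robot and the scene stay as the last step left them, time stands still between calls to the robot, and variables do not carry over. Pictures are saved under pics/ and viewed, about 8 in all and at most 12, crops included, and the job is handed in when it is done.

Besides the shell and the picture viewer there is one more tool, called as name(argument=value, ...), one argument or row to a line, values as JSON. step_arm: Moves the arm, as the interface text tells. Its arguments: {"type":"object","properties":{"steps":{"type":"array"}},"required":["steps"]}

```bash
mkdir -p pics; ls; cat > h.py <<'E'
from bench import *
import numpy as np, cv2
from scipy.spatial.transform import Rotation as R
def cam(n):
    c=camera_model(n);K=np.array(c["intrinsics"]);o=np.array(c["origin"]);Q=np.array(c["orientation"])
    if Q.shape!=(3,3): Q=R.from_euler('xyz',Q).as_matrix()
    return K,o,Q
def cloud(d,c):
    K,o,Q=c
    v,u=np.mgrid[:d.shape[0],:d.shape[1]]
    P=np.stack([(u-K[0,2])/K[0,0]*d,(v-K[1,2])/K[1,1]*d,d],-1)
    W=P@Q.T+o; W[d<=0]=np.nan
    return W
def save(n,im): cv2.imwrite('pics/'+n+'.png',im[...,::-1])
E
python3 - <<'E'
from h import *
print(get_obs())
ims=[]
for n in ["scene","side"]:
    c=cam(n);im,d=snapshot(n);W=cloud(d,c);save(n,im);np.savez(n,im=im,W=W,d=d);print(n,camera_model(n))
    for q in ["upper_center","cap_center","cover","cover_handle","disc","reagent_a_center","flask_center","jar_center"]:
        for s in silhouettes(n,q)[:4]:
            p=W[s["pixels"]];print(n,q,round(s["confidence"],2),np.round(s["rect"]),np.nanmedian(p,0).round(3),np.nanmax(p[:,2]).round(3) if len(p) else '')
E
```

```text
pics
{'time': 0.0, 'joint_positions': array([-1.38411994e+00,  8.79735992e-02,  1.37226150e+00, -2.16282934e-05,
        1.68360129e+00, -1.03089831e-01]), 'qvel': array([ 1.27417212e-03,  1.01887952e-03,  2.32440784e-05, -1.06274301e-03,
       -7.57474212e-04, -5.70796241e-04]), 'joint_torque': array([ 1.06807711e-03, -3.40181923e+01, -3.02423286e+01,  7.18234736e-02,
        3.29180178e-02, -1.50395081e-04]), 'tool_pos': array([ 0.15704394, -0.52654111,  0.21229033]), 'ee_rot': array([-3.13935862e+00, -2.09514589e-04,  2.89763574e-01]), 'wrist_force': array([-0.01537903,  0.66980369,  0.03937676]), 'wrist_torque': array([-0.04754671, -0.01909485,  0.0084496 ]), 'width': 0.0940039760210435}
scene {'intrinsics': array([[538.3056279 ,   0.        , 272.44726362],
       [  0.        , 538.3056279 , 217.31280409],
       [  0.        ,   0.        ,   1.        ]]), 'origin': array([1.50336886, 0.29251119, 1.5929181 ]), 'orientation': array([-2.55695919,  0.00366668,  1.86560579])}
scene upper_center 0.83 [178. 215. 206. 246.] [ 0.649 -0.27   0.022] 0.064
scene upper_center 0.74 [134.
[... 1221 characters left out ...]
0.83 [284. 184. 324. 214.] [ 0.544 -0.112  0.021] 0.059
side upper_center 0.69 [295. 150. 335. 178.] [ 0.628 -0.263  0.02 ] 0.059
side upper_center 0.55 [330. 130. 359. 156.] [ 0.615 -0.423  0.021] 0.059
side cap_center 0.57 [350. 179. 376. 203.] [ 0.44  -0.256  0.021] 0.061
side cover 0.9 [209. 186. 281. 262.] [0.555 0.133 0.084] 0.123
side cover_handle 0.8 [208. 190. 282. 261.] [0.554 0.132 0.085] 0.123
side cover_handle 0.49 [180. 341. 208. 382.] [0.36  0.466 0.065] 0.107
side reagent_a_center 0.96 [209. 162. 235. 199.] [0.758 0.028 0.059] 0.109
side flask_center 0.56 [241. 135. 260. 174.] [ 0.778 -0.11   0.044] 0.113
side jar_center 0.72 [337. 205. 349. 227.] [ 0.414 -0.136  0.037] 0.047
```

```bash
python3 - <<'E'
from h import *
a=cv2.imread('pics/scene.png')[160:325,115:435];b=cv2.imread('pics/side.png')[120:290,160:420]
a=cv2.resize(a,None,fx=2.4,fy=2.4,interpolation=3)[:300*2];cv2.imwrite('pics/a.png',a)
b=cv2.resize(b,None,fx=3,fy=3,interpolation=3);cv2.imwrite('pics/b.png',b)
E
```

```text
(no output)
```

View pics/a.png

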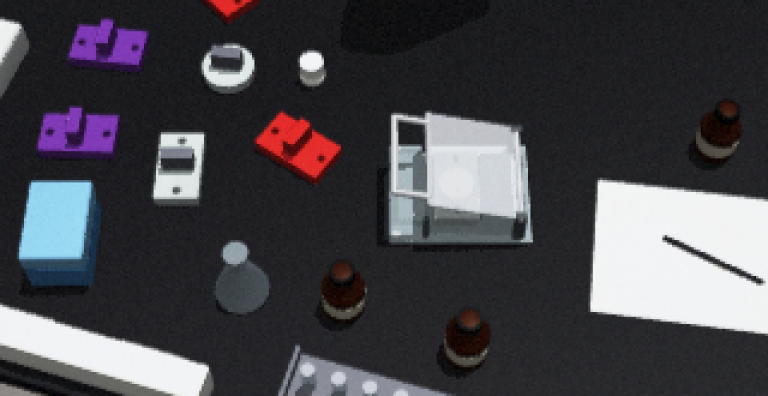

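View pics/b.png

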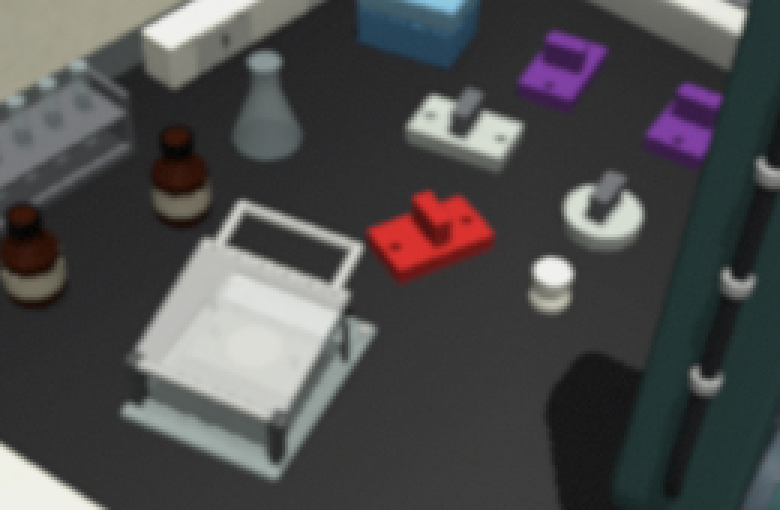

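The loose upper half is the pale aluminium rectangle with the grey rib, at scene pixel (190,229) and side pixel (315,164). The red one (scene 238,221) and the purple ones (150,216 and 161,180) are look-alikes, and the round one (209,189) is the cap. The cover is ajar, with its handle towards −y.

```bash
python3 - <<'E'
from h import *
for n in ["scene","side"]:
    f=np.load(n+'.npz');W=f['W'];im=f['im']
    P=W.reshape(-1,3)
    tgt=P[(abs(P[:,0]-.64)<.08)&(abs(P[:,1]+.268)<.09)&(P[:,2]>.013)&(P[:,2]<.03)]
    r=cv2.minAreaRect(tgt[:,:2].astype(np.float32)*1000);rib=P[(abs(P[:,0]-.64)<.06)&(abs(P[:,1]+.268)<.06)&(P[:,2]>.045)]
    print(n,'upper',r,np.median(tgt[:,2]),'rib',cv2.minAreaRect(rib[:,:2].astype(np.float32)*1000),len(rib),rib[:,2].max())
    c=P[(abs(P[:,0]-.57)<.16)&(abs(P[:,1]-.13)<.2)&(P[:,2]>.075)]
    print('table',np.nanmedian(P[(abs(P[:,0]-.6)<.2)&(abs(P[:,1])<.4)&(P[:,2]<.01)][:,2]))
    # foot plate
    fp=P[(abs(P[:,0]-.57)<.16)&(abs(P[:,1]-.13)<.2)&(P[:,2]>.006)&(P[:,2]<.016)]
    print('foot',len(fp),cv2.minAreaRect(fp[:,:2].astype(np.float32)*1000))
    m=c.mean(0);U,S,V=np.linalg.svd(c-m,full_matrices=False);print('high',len(c),m,S/np.sqrt(len(c)),V)
    print(cv2.minAreaRect(c[:,:2].astype(np.float32)*1000),c[:,2].min(),c[:,2].max())
    q=c[c[:,2]>.105];print('handle?',len(q),cv2.minAreaRect(q[:,:2].astype(np.float32)*1000),np.percentile(q[:,2],[50,95]))
E
```

```text
scene upper ((627.2841796875, -264.6927490234375), (129.0548095703125, 177.67913818359375), 72.19076538085938) 0.021159914159240012 rib ((639.5864868164062, -275.8688049316406), (26.712385177612305, 45.165672302246094), 12.89745807647705) 95 0.06361101015563442
table 0.001985230671207594
foot 1825 ((570.0355224609375, 130.02420043945312), (319.405517578125, 399.9947204589844), 0.0396152138710022)
high 1372 [0.56595371 0.11159146 0.09304055] [0.0443352  0.04230732 0.00360502] [[ 0.98229805  0.18531473  0.0273677 ]
 [ 0.17150978 -0.94847016  0.26643714]
 [ 0.07533217 -0.25702685 -0.96346368]]
((563.0779418945312, 114.32400512695312), (156.8459014892578, 180.07785034179688), 16.561201095581055) 0.07507366176352948 0.12465411894426648
handle? 208 ((583.7260131835938, 60.61527633666992), (148.3531951904297, 67.18072509765625), 17.488048553466797) [0.11455048 0.12201617]
side upper ((627.4973754882812, -238.47177124023438), (111.15544891357422, 146.90655517578125), 13.290106773376465) 0.020240888318616812 rib ((635.6672973632812, -271.3189697265625), (21.289100646972656, 52.258201599121094), 18.5197696685791) 78 0.059370317479726764
table 0.001558638600558604
foot 1393 ((567.1063232421875, 130.07379150390625), (399.7126159667969, 316.3496398925781), 89.22948455810547)
high 2165 [0.5597148  0.11296336 0.09148166] [0.04407688 0.04017519 0.00232699] [[-9.59135354e-01 -2.82947359e-01  4.05887783e-04]
 [ 2.72433339e-01 -9.23105595e-01  2.71396639e-01]
 [-7.64162852e-02  2.60416689e-01  9.62467506e-01]]
((564.0409545898438, 105.61658477783203), (152.38658142089844, 165.7271270751953), 16.617353439331055) 0.07500459032282791 0.12277343483076353
handle? 254 ((575.1473999023438, 53.93082046508789), (136.95562744140625, 58.45304870605469), 15.76854419708252) [0.11382204 0.11937591]
```

step_arm(
  steps=[
    {"jaw": 1,"tx": 0.02,"ty": 0,"tz": -0.045},
    {"jaw": 1,"tx": 0.06,"ty": -0.012,"tz": -0.075},
    {"jaw": 1,"tx": 0.1,"ty": -0.024,"tz": -0.1},
    {"jaw": 1,"tx": 0.145,"ty": -0.035,"tz": -0.115},
    {"jaw": 1,"tx": 0.19,"ty": -0.045,"tz": -0.12},
    {"jaw": 1,"tx": 0.235,"ty": -0.055,"tz": -0.12},
    {"jaw": 1,"tx": 0.28,"ty": -0.067,"tz": -0.12},
    {"jaw": 1,"tx": 0.325,"ty": -0.08,"tz": -0.12},
  ],
)

```text
invalid input
```

```bash
python3 - <<'E'
from h import *
o=get_obs();print(o['time'],o['tool_pos'],o['ee_rot']);c=cam("wrist");print(c)
im,d=snapshot("wrist");save('w1',im);np.savez('w1',im=im,W=cloud(d,c))
for s in silhouettes("wrist","upper_center"): print(s["confidence"],s["rect"],np.nanmedian(cloud(d,c)[s["pixels"]],0))
E
```

```text
0.9 [ 0.15718331 -0.52707218  0.21353481] [ 3.14145624e+00 -2.85389282e-05  2.89828786e-01]
(array([[298.29760921,   0.        , 278.56500005],
       [  0.        , 298.29760921, 205.71806728],
       [  0.        ,   0.        ,   1.        ]]), array([ 0.23909705, -0.50284974,  0.38404592]), array([[ 2.85989342e-01, -9.17032547e-01, -2.77959358e-01],
       [-9.58232550e-01, -2.73484111e-01, -8.36470009e-02],
       [ 6.89554458e-04,  2.90271855e-01, -9.56943977e-01]]))
0.84 [102.3, 0.0, 208.4, 70.0] [ 0.2903715  -0.35740666  0.01924433]
```

step_arm(
  steps=[
    {"jaw": 1,"tx": 0.02,"ty": 0.0,"tz": -0.045,"ax": 0,"ay": 0,"az": 0},
    {"jaw": 1,"tx": 0.06,"ty": -0.012,"tz": -0.075,"ax": 0,"ay": 0,"az": 0},
    {"jaw": 1,"tx": 0.1,"ty": -0.024,"tz": -0.1,"ax": 0,"ay": 0,"az": 0},
    {"jaw": 1,"tx": 0.145,"ty": -0.035,"tz": -0.115,"ax": 0,"ay": 0,"az": 0},
    {"jaw": 1,"tx": 0.19,"ty": -0.045,"tz": -0.12,"ax": 0,"ay": 0,"az": 0},
    {"jaw": 1,"tx": 0.235,"ty": -0.055,"tz": -0.12,"ax": 0,"ay": 0,"az": 0},
    {"jaw": 1,"tx": 0.28,"ty": -0.067,"tz": -0.12,"ax": 0,"ay": 0,"az": 0},
    {"jaw": 1,"tx": 0.325,"ty": -0.08,"tz": -0.12,"ax": 0,"ay": 0,"az": 0},
  ],
)

```text
time: 1.8
tool_pos: [0.4472, -0.3564, 0.3337]
ee_rot: [3.141, -0.0, 0.29]
wrist_force: [-0.4, -0.9, -0.6]
width: 0.0941
```

step_arm(
  steps=[
    {"jaw": 1,"tx": 0.045,"ty": -0.01,"tz": 0,"ax": 0,"ay": 0,"az": 0},
    {"jaw": 1,"tx": 0.09,"ty": -0.02,"tz": 0,"ax": 0,"ay": 0,"az": 0},
    {"jaw": 1,"tx": 0.135,"ty": -0.028,"tz": 0,"ax": 0,"ay": 0,"az": 0},
    {"jaw": 1,"tx": 0.18,"ty": -0.028,"tz": 0,"ax": 0,"ay": 0,"az": 0},
    {"jaw": 1,"tx": 0.18,"ty": -0.028,"tz": 0,"ax": 0,"ay": 0,"az": 0},
    {"jaw": 1,"tx": 0.18,"ty": -0.028,"tz": 0,"ax": 0,"ay": 0,"az": 0},
  ],
)

```text
time: 2.4
tool_pos: [0.6123, -0.2778, 0.3318]
ee_rot: [-3.14, 0.002, 0.291]
wrist_force: [-0.7, 0.3, 0.1]
width: 0.0939
```

```bash
cat >> h.py <<'E'
def local(p,o):
    Q=R.from_euler('xyz',o['ee_rot']).as_matrix(); return Q.T@(np.asarray(p)-o['tool_pos'])
def rect(P): 
    r=cv2.minAreaRect((P[:,:2]*1000).astype(np.float32)); return np.round(r[0],1),np.round(r[1],1),round(r[2],1)
E
python3 - <<'E'
from h import *
o=get_obs();print(o['time'],o['tool_pos'],o['ee_rot']);c=cam("wrist")
im,d=snapshot("wrist");save('w2',im);W=cloud(d,c);np.savez('w2',im=im,W=W)
for s in silhouettes("wrist","upper_center"):
    p=W[s["pixels"]];print(s["confidence"],s["rect"],np.nanmedian(p,0))
    if np.linalg.norm(np.nanmedian(p,0)[:2]-[.637,-.27])<.05:
        t=p[abs(p[:,2]-.02)<.005];print('plate',len(t),rect(t),np.median(t[:,2]));t=p[p[:,2]>.047];print('rib',len(t),rect(t),np.median(t[:,2]))
E
```

```text
2.4 [ 0.6122945  -0.27775386  0.33178838] [-3.14032721e+00  2.37470011e-03  2.91014513e-01]
0.94 [141.5, 139.5, 218.0, 207.9] [ 0.56065039 -0.12733972  0.01922699]
0.86 [233.4, 296.4, 288.3, 328.1] [ 0.32729889 -0.31699973  0.01897039]
0.71 [338.0, 166.8, 409.5, 208.7] [ 0.63168709 -0.42915666  0.01949999]
0.63 [262.0, 116.6, 305.4, 186.5] [ 0.64378493 -0.2741221   0.01935486]
plate 2214 (array([ 639., -275.]), array([109. ,  63.6]), 16.1) 0.019203575382033267
rib 410 (array([ 639.4, -275.2]), array([19.2, 45.1]), 16.5) 0.05305042376000879
0.61 [319.6, 248.2, 358.5, 296.1] [ 0.46461624 -0.43405735  0.019572  ]
```

View pics/w2.png

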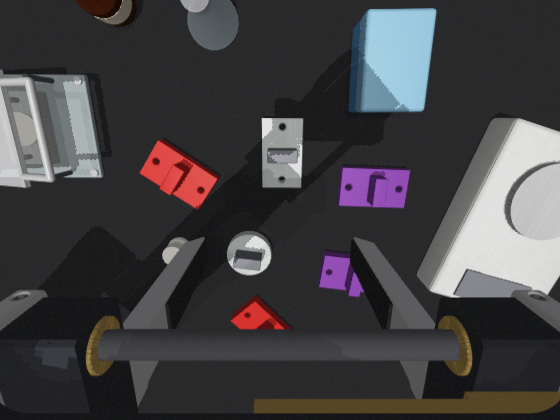

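The wrist view shows the aluminium upper half at (282,153), with two holes and a grey rib, so it is confirmed. The cell is at the left, with its handle bar around (35,125).

```bash
python3 - <<'E'
from h import *
W=np.load('w2.npz')['W'];P=W[60:200,:110].reshape(-1,3)
for lo,hi in [(.006,.014),(.026,.034),(.095,.11),(.108,.13)]:
    t=P[(P[:,2]>lo)&(P[:,2]<hi)]
    print(lo,hi,len(t),rect(t) if len(t)>5 else '')
print(W[100:150:10,25:50:3].round(3).tolist())
E
```

```text
0.006 0.014 4725 (array([572.6,  84.3]), array([158.6, 124.4]), 16.5)
0.026 0.034 1095 (array([567.7,  99.1]), array([149.2,  59.8]), 16.5)
0.095 0.11 1715 (array([578.3,  62.1]), array([149.7,  72.8]), 16.5)
0.108 0.13 1202 (array([584.6,  41.8]), array([128.6,  33.6]), 15.7)
[[[0.605, 0.117, 0.028], [0.622, 0.047, 0.113], [0.624, 0.042, 0.115], [0.625, 0.04, 0.113], [0.625, 0.039, 0.109], [0.611, 0.098, 0.024], [0.611, 0.098, 0.019], [0.611, 0.099, 0.012], [0.612, 0.096, 0.009]], [[0.591, 0.115, 0.03], [0.592, 0.112, 0.029], [0.612, 0.042, 0.115], [0.613, 0.038, 0.115], [0.614, 0.036, 0.113], [0.614, 0.035, 0.109], [0.597, 0.094, 0.023], [0.598, 0.094, 0.017], [0.598, 0.094, 0.011]], [[0.577, 0.111, 0.034], [0.578, 0.107, 0.034], [0.579, 0.104, 0.032], [0.601, 0.037, 0.116], [0.601, 0.034, 0.114], [0.602, 0.031, 0.113], [0.583, 0.09, 0.027], [0.583, 0.09, 0.021], [0.583, 0.09, 0.014]], [[0.562, 0.111, 0.033], [0.563, 0.106, 0.035], [0.565, 0.102, 0.034], [0.566, 0.096, 0.035], [0.59, 0.032, 0.116], [0.59, 0.031, 0.113], [0.591, 0.028, 0.112], [0.569, 0.086, 0.025], [0.568, 0.086, 0.019]], [[0.547, 0.109, 0.035], [0.548, 0.106, 0.033], [0.549, 0.101, 0.034], [0.551, 0.095, 0.036], [0.55, 0.096, 0.029], [0.578, 0.028, 0.115], [0.579, 0.024, 0.116], [0.578, 0.026, 0.108], [0.554, 0.082, 0.023]]]
```

step_arm(
  steps=[
    {"jaw": 1,"tx": 0.0,"ty": -0.048,"tz": 0,"ax": 0,"ay": 0,"az": 0},
    {"jaw": 1,"tx": 0.0,"ty": -0.096,"tz": 0,"ax": 0,"ay": 0,"az": 0},
    {"jaw": 1,"tx": 0.0,"ty": -0.144,"tz": 0,"ax": 0,"ay": 0,"az": 0},
    {"jaw": 1,"tx": 0.0,"ty": -0.192,"tz": 0,"ax": 0,"ay": 0,"az": 0},
    {"jaw": 1,"tx": 0.0,"ty": -0.24,"tz": 0,"ax": 0,"ay": 0,"az": 0},
    {"jaw": 1,"tx": 0.0,"ty": -0.28,"tz": 0,"ax": 0,"ay": 0,"az": 0},
    {"jaw": 1,"tx": 0.0,"ty": -0.28,"tz": 0,"ax": 0,"ay": 0,"az": 0},
    {"jaw": 1,"tx": 0.0,"ty": -0.28,"tz": 0,"ax": 0,"ay": 0,"az": 0},
  ],
)

```text
time: 3.3
tool_pos: [0.5302, -0.0108, 0.3358]
ee_rot: [3.138, -0.003, 0.288]
wrist_force: [0.3, -0.5, 0.8]
width: 0.0941
```

```bash
python3 - <<'E'
from h import *
o=get_obs();print(o['time'],o['tool_pos'],o['ee_rot'],o['joint_positions'].round(2));c=cam("wrist")
im,d=snapshot("wrist");save('w3',im);W=cloud(d,c);np.savez('w3',im=im,W=W)
for q in ["cover_handle","cover","disc"]:
  for s in silhouettes("wrist",q)[:2]:
    p=W[s["pixels"]];print(q,s["confidence"],s["rect"],np.nanmedian(p,0),rect(p[~np.isnan(p[:,0])]))
E
```

```text
3.3 [ 0.53015874 -0.01082085  0.33577978] [ 3.13816685e+00 -3.12618837e-03  2.88299653e-01] [-0.13  0.05  1.17 -0.    1.92  1.16]
cover_handle 0.8 [133.2, 70.5, 262.1, 185.4] [0.56469144 0.12602748 0.08586177] (array([556.1, 129.1]), array([181.7, 213.2]), 16.6)
cover 0.86 [131.5, 67.7, 263.0, 186.7] [0.56555376 0.12575372 0.08569913] (array([557.5, 129.7]), array([177.6, 215.9]), 17.7)
```

View pics/w3.png

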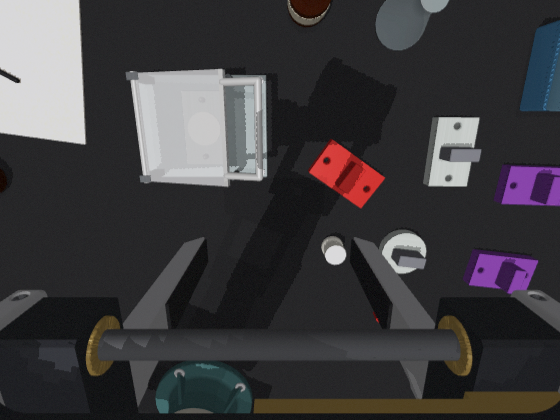

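The wrist view shows the cover panel at (185,125), the handle bar along column ~261 (rows 76–178), and a clear gap between bar and panel.

```bash
python3 - <<'E'
from h import *
W=np.load('w3.npz')['W'];P=W[55:200,120:285].reshape(-1,3);P=P[~np.isnan(P[:,0])]
a=np.deg2rad(16.5);ex=np.array([np.cos(a),np.sin(a)]);ey=np.array([-ex[1],ex[0]])
L=np.c_[P[:,:2]@ex,P[:,:2]@ey,P[:,2]]
for lo,hi in [(.006,.014),(.027,.037)]:
    t=L[(L[:,2]>lo)&(L[:,2]<hi)];print(lo,np.percentile(t,[.5,99.5],axis=0).round(4).tolist())
# panel plane vs y
t=L[L[:,2]>.055]; print('all',np.percentile(t,[.5,99.5],axis=0).round(4).tolist())
for y in np.arange(t[:,1].min(),t[:,1].max(),.01):
    s=t[(t[:,1]>=y)&(t[:,1]<y+.01)]
    if len(s): print(round(y,3),len(s),np.percentile(s[:,0],[2,98]).round(3),np.percentile(s[:,2],[10,50,90]).round(4))
yh=t[:,1].min();b=t[(t[:,1]<yh+.02)&(abs(t[:,0]-np.median(t[:,0]))<.05)];top=b[b[:,2]>np.percentile(b[:,2],70)]
print('bar',np.median(b,0),'top',np.median(top,0), b[:,1].min(),b[:,1].max())
h=np.median(top,0);print('world',ex*h[0]+ey*h[1],h[2])
E
```

```text
0.006 [[0.4987, -0.1423, 0.0069], [0.6509, -0.0796, 0.0119]]
0.027 [[0.5052, -0.0922, 0.0272], [0.5055, -0.0903, 0.0289]]
all [[0.4982, -0.1401, 0.0641], [0.6469, 0.0414, 0.1162]]
-0.141 804 [0.512 0.634] [0.1125 0.1146 0.116 ]
-0.131 125 [0.509 0.636] [0.1098 0.1117 0.1136]
-0.121 119 [0.508 0.637] [0.1065 0.1093 0.1108]
-0.111 123 [0.509 0.637] [0.1035 0.1061 0.108 ]
-0.101 411 [0.502 0.645] [0.0955 0.1003 0.1041]
-0.091 829 [0.501 0.645] [0.0974 0.0996 0.1017]
-0.081 827 [0.5   0.645] [0.0947 0.0961 0.0976]
-0.071 798 [0.501 0.644] [0.092  0.0934 0.0949]
-0.061 786 [0.501 0.645] [0.0891 0.0906 0.092 ]
-0.051 781 [0.502 0.645] [0.0864 0.0877 0.0892]
-0.041 752 [0.501 0.644] [0.0834 0.0849 0.0864]
-0.031 741 [0.501 0.644] [0.0805 0.082  0.0836]
-0.021 736 [0.501 0.645] [0.0778 0.0793 0.0807]
-0.011 708 [0.501 0.645] [0.0749 0.0764 0.0779]
-0.001 695 [0.502 0.644] [0.0721 0.0737 0.0751]
0.009 688 [0.501 0.644] [0.0693 0.0708 0.0722]
0.019 682 [0.501 0.645] [0.0663 0.068  0.0693]
0.029 775 [0.499 0.646] [0.0648 0.0662 0.0674]
0.039 175 [0.498 0.647] [0.0644 0.066  0.0677]
bar [ 0.58199279 -0.13585758  0.11459882] top [ 0.58200357 -0.13577464  0.11576596] -0.1407911001632262 -0.12157483881500818
world [0.59659859 0.03511454] 0.11576595514548677
```

step_arm(
  steps=[
    {"jaw": 0.4,"tx": 0.025,"ty": -0.01,"tz": 0.03,"ax": 0,"ay": 0,"az": 0},
    {"jaw": 0.4,"tx": 0.05,"ty": -0.02,"tz": 0.06,"ax": 0,"ay": 0,"az": 0},
    {"jaw": 0.4,"tx": 0.068,"ty": -0.025,"tz": 0.1,"ax": 0,"ay": 0,"az": 0},
    {"jaw": 0.4,"tx": 0.068,"ty": -0.025,"tz": 0.14,"ax": 0,"ay": 0,"az": 0},
    {"jaw": 0.4,"tx": 0.068,"ty": -0.025,"tz": 0.17,"ax": 0,"ay": 0,"az": 0},
    {"jaw": 0.4,"tx": 0.068,"ty": -0.025,"tz": 0.18,"ax": 0,"ay": 0,"az": 0},
    {"jaw": 0.4,"tx": 0.068,"ty": -0.025,"tz": 0.18,"ax": 0,"ay": 0,"az": 0},
  ],
)

```text
time: 4.2
tool_pos: [0.5887, 0.0299, 0.1518]
ee_rot: [3.141, 0.004, 0.284]
wrist_force: [0.1, -0.5, 0.5]
width: 0.0414
```

```bash
python3 - <<'E'
from h import *
o=get_obs();print(o['time'],o['tool_pos'],o['ee_rot'],o['width']);c=cam("wrist")
im,d=snapshot("wrist");save('w4',im);W=cloud(d,c)
a=np.deg2rad(16.5);ex=np.array([np.cos(a),np.sin(a)]);ey=np.array([-ex[1],ex[0]])
P=W.reshape(-1,3);P=P[~np.isnan(P[:,0])]
L=np.c_[P[:,:2]@ex,P[:,:2]@ey,P[:,2]]
b=L[(abs(L[:,2]-.112)<.008)&(abs(L[:,1]+.136)<.02)&(abs(L[:,0]-.573)<.08)];print(len(b),np.percentile(b,[2,98],axis=0).round(4).tolist())
print('tool',o['tool_pos'][:2]@ex,o['tool_pos'][:2]@ey, local([.588,.0325,.1005],o))
E
```

```text
4.2 [0.58870149 0.02989866 0.15178689] [3.14125092 0.00404715 0.28434118] 0.041444386560138644
2543 [[0.5117, -0.14, 0.1079], [0.6365, -0.1175, 0.1165]]
tool 0.572950280851966 -0.13853282957385737 [ 0.00026399 -0.0027112   0.05128532]
```

View pics/w4.png

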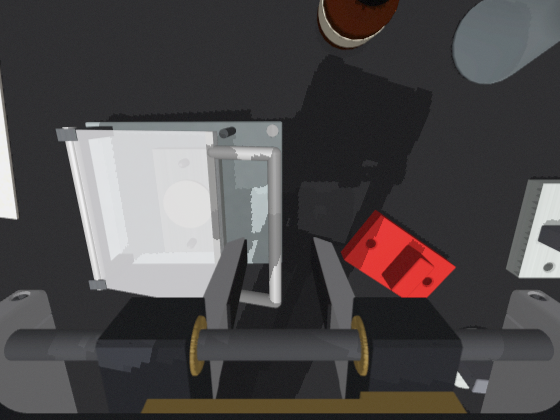

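The bar (column 276) lies between the fingers, and the inner finger will clear the panel edge at column ~213. I'll descend and pinch.

step_arm(
  steps=[
    {"jaw": 0.4,"tx": 0,"ty": -0.003,"tz": 0.025,"ax": 0,"ay": 0,"az": 0},
    {"jaw": 0.4,"tx": 0,"ty": -0.003,"tz": 0.051,"ax": 0,"ay": 0,"az": 0},
    {"jaw": 0.4,"tx": 0,"ty": -0.003,"tz": 0.051,"ax": 0,"ay": 0,"az": 0},
    {"jaw": 0.05,"tx": 0,"ty": -0.003,"tz": 0.051,"ax": 0,"ay": 0,"az": 0},
    {"jaw": 0.05,"tx": 0,"ty": -0.003,"tz": 0.051,"ax": 0,"ay": 0,"az": 0},
    {"jaw": 0.05,"tx": 0,"ty": -0.003,"tz": 0.051,"ax": 0,"ay": 0,"az": 0},
    {"jaw": 0.05,"tx": 0,"ty": -0.003,"tz": 0.051,"ax": 0,"ay": 0,"az": 0},
  ],
)

```text
time: 4.95
tool_pos: [0.5898, 0.0334, 0.1047]
ee_rot: [3.14, -0.003, 0.285]
wrist_force: [1.2, -2.3, 0.6]
width: 0.0092
```

```bash
cat > arc.py <<'E'
from h import *
import sys
o=get_obs();print(o['time'],o['tool_pos'],o['ee_rot'],o['width'],o['wrist_force'])
a=np.deg2rad(16.5);ex=np.array([np.cos(a),np.sin(a)]);ey=np.array([-ex[1],ex[0]])
H=np.array([.573,.037,.0625]) # cell-frame coords
g=np.array([o['tool_pos'][:2]@ex,o['tool_pos'][:2]@ey,o['tool_pos'][2]+.011])
v=g-H;th=np.arctan2(v[2],-v[1]);print('th',th,'r',np.hypot(v[1],v[2]))
for k in range(1,9):
    t=th+k*float(sys.argv[1]);w=H+.18*np.array([0,-np.cos(t),np.sin(t)])
    W=np.r_[ex*H[0]+ey*w[1],w[2]-.011];print(round(t,3),local(W,o).round(3).tolist())
E
python3 arc.py 0.07
```

```text
4.95 [0.58983161 0.0333569  0.1046921 ] [ 3.14035989e+00 -2.71663245e-03  2.84640045e-01] 0.009231881761728799 [ 1.18639473 -2.31062141  0.55917074]
th 0.29904676262723945 r 0.1805512461624737
0.369 [-0.002, -0.005, -0.012]
0.439 [-0.002, -0.01, -0.023]
0.509 [-0.002, -0.015, -0.035]
0.579 [-0.002, -0.022, -0.045]
0.649 [-0.002, -0.029, -0.056]
0.719 [-0.002, -0.037, -0.065]
0.789 [-0.002, -0.046, -0.075]
0.859 [-0.002, -0.055, -0.083]
```

step_arm(
  steps=[
    {"jaw": 0.05,"tx": 0,"ty": -0.004,"tz": -0.012,"ax": 0,"ay": 0,"az": 0},
    {"jaw": 0.05,"tx": 0,"ty": -0.009,"tz": -0.023,"ax": 0,"ay": 0,"az": 0},
    {"jaw": 0.05,"tx": 0,"ty": -0.015,"tz": -0.035,"ax": 0,"ay": 0,"az": 0},
    {"jaw": 0.05,"tx": 0,"ty": -0.022,"tz": -0.045,"ax": 0,"ay": 0,"az": 0},
    {"jaw": 0.05,"tx": 0,"ty": -0.029,"tz": -0.056,"ax": 0,"ay": 0,"az": 0},
    {"jaw": 0.05,"tx": 0,"ty": -0.037,"tz": -0.065,"ax": 0,"ay": 0,"az": 0},
    {"jaw": 0.05,"tx": 0,"ty": -0.046,"tz": -0.075,"ax": 0,"ay": 0,"az": 0},
    {"jaw": 0.05,"tx": 0,"ty": -0.055,"tz": -0.083,"ax": 0,"ay": 0,"az": 0},
  ],
)

```text
time: 5.75
tool_pos: [0.5751, 0.0835, 0.1917]
ee_rot: [3.133, -0.006, 0.282]
wrist_force: [1.1, -9.5, 4.8]
width: 0.0089
```

```bash
python3 arc.py 0.07
```

```text
5.75 [0.57511493 0.08351975 0.19169755] [ 3.13268337 -0.00597182  0.28238986] 0.008886351382237258 [ 1.14721799 -9.47901005  4.75150345]
th 0.8617928958569812 r 0.1847108029751146
0.932 [-0.002, -0.013, -0.004]
1.002 [-0.002, -0.023, -0.012]
1.072 [-0.002, -0.034, -0.018]
1.142 [-0.002, -0.045, -0.024]
1.212 [-0.002, -0.057, -0.029]
1.282 [-0.002, -0.069, -0.033]
1.352 [-0.002, -0.081, -0.036]
1.422 [-0.002, -0.093, -0.039]
```

step_arm(
  steps=[
    {"jaw": 0.05,"tx": 0,"ty": -0.01,"tz": -0.006,"ax": 0,"ay": 0,"az": 0},
    {"jaw": 0.05,"tx": 0,"ty": -0.021,"tz": -0.013,"ax": 0,"ay": 0,"az": 0},
    {"jaw": 0.05,"tx": 0,"ty": -0.033,"tz": -0.019,"ax": 0,"ay": 0,"az": 0},
    {"jaw": 0.05,"tx": 0,"ty": -0.045,"tz": -0.025,"ax": 0,"ay": 0,"az": 0},
    {"jaw": 0.05,"tx": 0,"ty": -0.057,"tz": -0.03,"ax": 0,"ay": 0,"az": 0},
    {"jaw": 0.05,"tx": 0,"ty": -0.069,"tz": -0.034,"ax": 0,"ay": 0,"az": 0},
    {"jaw": 0.05,"tx": 0,"ty": -0.081,"tz": -0.037,"ax": 0,"ay": 0,"az": 0},
    {"jaw": 0.05,"tx": 0,"ty": -0.093,"tz": -0.04,"ax": 0,"ay": 0,"az": 0},
  ],
)

```text
time: 6.55
tool_pos: [0.5487, 0.1731, 0.2352]
ee_rot: [3.131, -0.01, 0.282]
wrist_force: [-1.3, -3.5, 5.1]
width: 0.0092
```

```bash
python3 arc.py 0.06
```

```text
6.55 [0.54873484 0.17310438 0.23520145] [ 3.13054097 -0.00986949  0.28192629] 0.009189607565490754 [-1.29645745 -3.51166551  5.10613856]
th 1.4255391735010063 r 0.18565665276429633
1.486 [-0.002, -0.012, 0.004]
1.546 [-0.002, -0.022, 0.003]
1.606 [-0.003, -0.033, 0.003]
1.666 [-0.003, -0.044, 0.004]
1.726 [-0.003, -0.055, 0.005]
1.786 [-0.003, -0.065, 0.007]
1.846 [-0.003, -0.076, 0.01]
1.906 [-0.003, -0.086, 0.013]
```

step_arm(
  steps=[
    {"jaw": 0.05,"tx": 0,"ty": -0.011,"tz": 0.0,"ax": 0,"ay": 0,"az": 0},
    {"jaw": 0.05,"tx": 0,"ty": -0.022,"tz": 0.0,"ax": 0,"ay": 0,"az": 0},
    {"jaw": 0.05,"tx": 0,"ty": -0.033,"tz": 0.001,"ax": 0,"ay": 0,"az": 0},
    {"jaw": 0.05,"tx": 0,"ty": -0.044,"tz": 0.002,"ax": 0,"ay": 0,"az": 0},
    {"jaw": 0.05,"tx": 0,"ty": -0.055,"tz": 0.003,"ax": 0,"ay": 0,"az": 0},
    {"jaw": 0.05,"tx": 0,"ty": -0.065,"tz": 0.006,"ax": 0,"ay": 0,"az": 0},
    {"jaw": 0.05,"tx": 0,"ty": -0.075,"tz": 0.008,"ax": 0,"ay": 0,"az": 0},
    {"jaw": 0.05,"tx": 0,"ty": -0.08,"tz": 0.009,"ax": 0,"ay": 0,"az": 0},
  ],
)

```text
time: 7.35
tool_pos: [0.5269, 0.2475, 0.2287]
ee_rot: [3.122, -0.012, 0.281]
wrist_force: [0.7, -17.5, 13.7]
width: 0.0089
```

```bash
python3 arc.py 0.03
```

```text
7.35 [0.52691427 0.24751397 0.22869808] [ 3.12240273 -0.01212443  0.28052032] 0.008871058715305875 [  0.65968339 -17.4712069   13.68894702]
th 1.8493125695958552 r 0.18430019648193763
1.879 [-0.003, -0.004, 0.006]
1.909 [-0.003, -0.009, 0.007]
1.939 [-0.003, -0.014, 0.009]
1.969 [-0.003, -0.019, 0.011]
1.999 [-0.003, -0.024, 0.013]
2.029 [-0.003, -0.029, 0.015]
2.059 [-0.003, -0.034, 0.018]
2.089 [-0.003, -0.039, 0.02]
```

The y force rose to −17 N with the estimated angle at 1.85, so the cover is on its stop. I'll release and rise straight up.

step_arm(
  steps=[
    {"jaw": 0.05,"tx": 0,"ty": -0.003,"tz": 0.0,"ax": 0,"ay": 0,"az": 0},
    {"jaw": 0.05,"tx": 0,"ty": -0.003,"tz": 0.001,"ax": 0,"ay": 0,"az": 0},
    {"jaw": 0.35,"tx": 0,"ty": -0.001,"tz": 0.001,"ax": 0,"ay": 0,"az": 0},
    {"jaw": 0.35,"tx": 0,"ty": -0.001,"tz": 0.001,"ax": 0,"ay": 0,"az": 0},
    {"jaw": 0.35,"tx": 0,"ty": -0.001,"tz": 0.001,"ax": 0,"ay": 0,"az": 0},
    {"jaw": 0.35,"tx": 0,"ty": -0.001,"tz": -0.03,"ax": 0,"ay": 0,"az": 0},
    {"jaw": 0.35,"tx": 0,"ty": -0.001,"tz": -0.075,"ax": 0,"ay": 0,"az": 0},
    {"jaw": 0.35,"tx": 0,"ty": -0.001,"tz": -0.11,"ax": 0,"ay": 0,"az": 0},
  ],
)

```text
time: 8.15
tool_pos: [0.524, 0.2511, 0.3402]
ee_rot: [3.124, -0.012, 0.282]
wrist_force: [-0.4, -0.3, 0.1]
width: 0.0327
```

```bash
python3 - <<'E'
from h import *
o=get_obs();print(o['time'],o['tool_pos'],o['ee_rot'],o['width'],o['wrist_force'])
# target: tool above a view point for the seat
print(local([.53,.05,.34],o))
c=cam("side");im,d=snapshot("side");W=cloud(d,c);save('s2',im)
a=np.deg2rad(16.5);ex=np.array([np.cos(a),np.sin(a)]);ey=np.array([-ex[1],ex[0]])
P=W.reshape(-1,3);P=P[~np.isnan(P[:,0])];L=np.c_[P[:,:2]@ex-.573,P[:,:2]@ey-.037,P[:,2]]
t=L[(abs(L[:,0])<.06)&(L[:,1]>-.03)&(L[:,1]<.09)&(L[:,2]>.08)&(L[:,2]<.2)];f=np.polyfit(t[:,2]-.0625,t[:,1],1);print(len(t),'angle',np.pi/2+np.arctan(f[0]),f)
E
```

```text
8.15 [0.52403283 0.25113875 0.3401916 ] [ 3.12377778 -0.01177801  0.28195352] 0.032738314272579054 [-0.39533187 -0.27717008  0.09714601]
[-0.05023058  0.194833    0.0030712 ]
839 angle 1.8397664222946077 [0.27564966 0.00382434]
```

step_arm(
  steps=[
    {"jaw": 0.7,"tx": -0.01,"ty": 0.04,"tz": 0.0,"ax": 0.018,"ay": -0.012,"az": 0},
    {"jaw": 0.7,"tx": -0.02,"ty": 0.085,"tz": 0.0,"ax": 0.018,"ay": -0.012,"az": 0},
    {"jaw": 0.7,"tx": -0.04,"ty": 0.13,"tz": 0.01,"ax": 0.018,"ay": -0.012,"az": 0},
    {"jaw": 0.7,"tx": -0.045,"ty": 0.175,"tz": 0.03,"ax": 0.018,"ay": -0.012,"az": 0},
    {"jaw": 0.7,"tx": -0.045,"ty": 0.175,"tz": 0.04,"ax": 0.018,"ay": -0.012,"az": 0},
    {"jaw": 0.7,"tx": -0.045,"ty": 0.175,"tz": 0.04,"ax": 0.018,"ay": -0.012,"az": 0},
    {"jaw": 0.7,"tx": -0.045,"ty": 0.175,"tz": 0.04,"ax": 0.018,"ay": -0.012,"az": 0},
  ],
)

```text
time: 8.9
tool_pos: [0.5317, 0.0721, 0.3091]
ee_rot: [-3.139, -0.011, 0.284]
wrist_force: [-0.4, 1.0, 0.5]
width: 0.0656
```

```bash
python3 - <<'E'
from h import *
o=get_obs();print(o['time'],o['tool_pos'],o['ee_rot'],o['qvel'].round(3));c=cam("wrist")
im,d=snapshot("wrist");save('w5',im);W=cloud(d,c);np.savez('w5',im=im,W=W)
a=np.deg2rad(16.5);ex=np.array([np.cos(a),np.sin(a)]);ey=np.array([-ex[1],ex[0]])
P=W.reshape(-1,3);P=P[~np.isnan(P[:,0])];L=np.c_[P[:,:2]@ex-.573,P[:,:2]@ey+.048,P[:,2]]
N=(abs(L[:,0])<.1)&(abs(L[:,1])<.13)
def out(n,m):
    p=P[m];print(n,len(p),rect(p) if len(p)>4 else '',p[:,2].mean())
out('foot',N&(L[:,2]>.007)&(L[:,2]<.013))
out('face',(abs(L[:,0])<.065)&(abs(L[:,1])<.045)&(L[:,2]>.026)&(L[:,2]<.033))
out('disc',(abs(L[:,0])<.034)&(abs(L[:,1])<.034)&(L[:,2]>.0335)&(L[:,2]<.038))
for s in (-1,1):
    m=(abs(L[:,0]-s*.042)<.01)&(abs(L[:,1])<.01)&(L[:,2]>.037);out('dowel%d'%s,m);print(P[m].mean(0),np.median(P[m],0))
E
```

```text
8.9 [0.53173262 0.072071   0.3090665 ] [-3.13922332 -0.01113382  0.28351353] [ 0.017 -0.006 -0.027 -0.006  0.002 -0.003]
foot 9155 (array([562.5, 116.8]), array([159.7, 189.9]), 16.3) 0.009226973374878723
face 2256 (array([562.5, 117. ]), array([107.7,  63.9]), 16.5) 0.029309889733375834
disc 752 (array([562.4, 117. ]), array([49. , 49.3]), 4.9) 0.034445206031029116
dowel-1 4553 (array([524.4, 106.2]), array([22.2, 10.2]), 44.7) 0.3670236368944051
[0.52662168 0.10765796 0.36702364] [0.52903444 0.10671124 0.36988384]
dowel1 28 (array([602.5, 129.3]), array([6.8, 7.1]), 59.4) 0.04183985851275989
[0.60271087 0.12878398 0.04183986] [0.60284024 0.1286109  0.04177253]
```

View pics/w5.png

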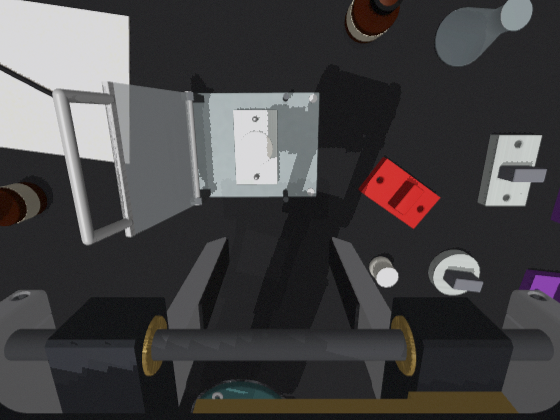

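The cover is fully back, leaning left at (150,165). The seat, dowels (255,118 and 257,176) and disc are clear, and their fits agree on a seat centre of (0.5625, 0.117) at 16.5°.

```bash
python3 - <<'E'
from h import *
W=np.load('w2.npz')['W'];b=W[15:105,355:430].reshape(-1,3);print('box',np.nanpercentile(b,[2,50,98],axis=0).round(3).tolist())
o=get_obs();print(o['ee_rot'])
Q=R.from_euler('xyz',o['ee_rot']);g=R.from_euler('xyz',[np.pi,0,.285]);print('turn',(Q.inv()*g).as_rotvec().round(4))
for p in [(.6,-.08,.32),(.639,-.275,.15)]: print(local(p,o).round(4))
E
```

```text
box [[0.747, -0.432, 0.0], [0.802, -0.373, 0.082], [0.853, -0.326, 0.084]]
[-3.13982374 -0.01238426  0.28423198]
turn [-0.0018 -0.0124 -0.0008]
[ 0.0227  0.1653 -0.0103]
[0.0034 0.3637 0.1591]
```

step_arm(
  steps=[
    {"jaw": 0.75,"tx": 0.0,"ty": 0.048,"tz": 0.01,"ax": 0,"ay": -0.012,"az": 0},
    {"jaw": 0.75,"tx": 0.0,"ty": 0.096,"tz": 0.02,"ax": 0,"ay": -0.012,"az": 0},
    {"jaw": 0.75,"tx": 0.0,"ty": 0.144,"tz": 0.03,"ax": 0,"ay": -0.012,"az": 0},
    {"jaw": 0.75,"tx": 0.003,"ty": 0.192,"tz": 0.04,"ax": 0,"ay": -0.012,"az": 0},
    {"jaw": 0.75,"tx": 0.003,"ty": 0.238,"tz": 0.055,"ax": 0,"ay": -0.012,"az": 0},
    {"jaw": 0.75,"tx": 0.003,"ty": 0.283,"tz": 0.075,"ax": 0,"ay": -0.012,"az": 0},
    {"jaw": 0.75,"tx": 0.003,"ty": 0.325,"tz": 0.1,"ax": 0,"ay": -0.012,"az": 0},
    {"jaw": 0.75,"tx": 0.003,"ty": 0.36,"tz": 0.13,"ax": 0,"ay": -0.012,"az": 0},
  ],
)

```text
time: 9.75
tool_pos: [0.6396, -0.2725, 0.1803]
ee_rot: [3.14, -0.004, 0.286]
wrist_force: [1.1, -0.3, 1.3]
width: 0.0704
```

step_arm(
  steps=[
    {"jaw": 0.75,"tx": 0,"ty": 0.008,"tz": 0.025,"ax": 0,"ay": 0,"az": 0},
    {"jaw": 0.75,"tx": 0,"ty": 0.008,"tz": 0.025,"ax": 0,"ay": 0,"az": 0},
    {"jaw": 0.75,"tx": 0,"ty": 0.008,"tz": 0.025,"ax": 0,"ay": 0,"az": 0},
  ],
)

```text
time: 10.05
tool_pos: [0.6428, -0.2784, 0.1557]
ee_rot: [3.141, -0.004, 0.288]
wrist_force: [0.2, 0.0, 0.2]
width: 0.0703
```

```bash
python3 - <<'E'
from h import *
o=get_obs();print(o['time'],o['tool_pos'],o['ee_rot'],o['width'])
c=cam("wrist");im,d=snapshot("wrist");save('w6',im);W=cloud(d,c);P=W.reshape(-1,3);P=P[~np.isnan(P[:,0])]
n=(abs(P[:,0]-.64)<.075)&(abs(P[:,1]+.275)<.075)
t=P[n&(abs(P[:,2]-.02)<.004)];print('plate',len(t),rect(t),t[:,2].mean());t=P[n&(abs(P[:,2]-.054)<.004)];print('rib',len(t),rect(t),t[:,2].mean())
Q=R.from_euler('xyz',o['ee_rot']);g=R.from_euler('xyz',[np.pi,0,.285]);print('turn',(Q.inv()*g).as_rotvec().round(4), local([.639,-.275,.031],o))
E
```

```text
10.05 [ 0.6428429  -0.2784348   0.15574483] [ 3.1412778  -0.00407461  0.28810056] 0.07032050046346049
plate 4575 (array([ 638.5, -274.9]), array([110.6,  64.1]), 16.3) 0.01924992560523284
rib 940 (array([ 639.3, -274.8]), array([19.6, 45.7]), 16.3) 0.053112026461910905
turn [ 0.0003 -0.0041  0.0031] [-0.00321685 -0.00442439  0.12473137]
```

View pics/w6.png

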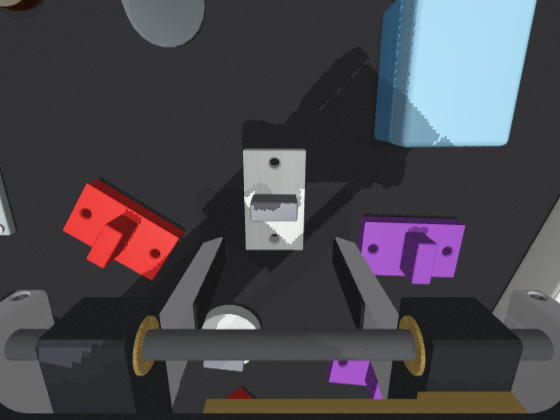

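The aluminium half at (275,200), with holes at (275,161) and (275,238), is centred between the fingers and is the right part. I'll descend and grip.

step_arm(
  steps=[
    {"jaw": 0.75,"tx": -0.003,"ty": -0.004,"tz": 0.04,"ax": 0,"ay": -0.004,"az": -0.003},
    {"jaw": 0.75,"tx": -0.003,"ty": -0.004,"tz": 0.08,"ax": 0,"ay": -0.004,"az": -0.003},
    {"jaw": 0.75,"tx": -0.003,"ty": -0.004,"tz": 0.11,"ax": 0,"ay": -0.004,"az": -0.003},
    {"jaw": 0.75,"tx": -0.003,"ty": -0.004,"tz": 0.124,"ax": 0,"ay": -0.004,"az": -0.003},
    {"jaw": 0.75,"tx": -0.003,"ty": -0.004,"tz": 0.124,"ax": 0,"ay": -0.004,"az": -0.003},
    {"jaw": 0.3,"tx": -0.003,"ty": -0.004,"tz": 0.124,"ax": 0,"ay": -0.004,"az": -0.003},
    {"jaw": 0.3,"tx": -0.003,"ty": -0.004,"tz": 0.124,"ax": 0,"ay": -0.004,"az": -0.003},
    {"jaw": 0.3,"tx": -0.003,"ty": -0.004,"tz": 0.124,"ax": 0,"ay": -0.004,"az": -0.003},
  ],
)

```text
time: 10.9
tool_pos: [0.6416, -0.2762, 0.0364]
ee_rot: [3.136, -0.005, 0.292]
wrist_force: [-0.6, 1.4, 0.9]
width: 0.0498
```

step_arm(
  steps=[
    {"jaw": 0.3,"tx": 0,"ty": 0,"tz": 0,"ax": 0,"ay": 0,"az": 0},
    {"jaw": 0.3,"tx": 0,"ty": 0,"tz": -0.03,"ax": 0,"ay": 0,"az": 0},
    {"jaw": 0.3,"tx": 0,"ty": 0,"tz": -0.07,"ax": 0,"ay": 0,"az": 0},
    {"jaw": 0.3,"tx": 0,"ty": 0,"tz": -0.11,"ax": 0,"ay": 0,"az": 0},
    {"jaw": 0.3,"tx": 0,"ty": 0,"tz": -0.15,"ax": 0,"ay": 0,"az": 0},
    {"jaw": 0.3,"tx": 0,"ty": 0,"tz": -0.18,"ax": 0,"ay": 0,"az": 0},
    {"jaw": 0.3,"tx": 0,"ty": 0,"tz": -0.18,"ax": 0,"ay": 0,"az": 0},
  ],
)

```text
time: 11.6
tool_pos: [0.6424, -0.2768, 0.2236]
ee_rot: [3.127, -0.014, 0.291]
wrist_force: [-0.7, 0.1, -2.1]
width: 0.046
```

```bash
cat > up.py <<'E'
from h import *
o=get_obs();print(o['time'],o['tool_pos'],o['ee_rot'],o['width'],o['wrist_force'].round(1))
c=cam("wrist");im,d=snapshot("wrist");save('u%d'%int(o['time']*100),im);W=cloud(d,c);P=W.reshape(-1,3);P=P[~np.isnan(P[:,0])]
T=R.from_euler('xyz',o['ee_rot']).as_matrix();L=(P-o['tool_pos'])@T  # tool coordinates
# plate top face expected at tool z ~ +0.011
t=L[(abs(L[:,0])<.07)&(abs(L[:,1])<.05)&(abs(L[:,2]-.0115)<.006)]
print('plate top in tool',len(t),rect(t),np.median(t[:,2]))
A=np.c_[t[:,:2],np.ones(len(t))];f=np.linalg.lstsq(A,t[:,2],rcond=None)[0];print('slope',f.round(4))
Q=R.from_euler('xyz',o['ee_rot']);g=R.from_euler('xyz',[np.pi,0,.288]);print('turn',(Q.inv()*g).as_rotvec().round(4),'to seat',local([.5625,.117,.061],o).round(4))
E
python3 up.py
```

```text
11.6 [ 0.64241598 -0.27682035  0.22363255] [ 3.12735077 -0.01425777  0.2913435 ] 0.04604763365662482 [-0.7  0.1 -2.1]
plate top in tool 5846 (array([-2.1,  0.1]), array([110. ,  63.9]), 0.2) 0.01694146648004772
slope [ 0.0002 -0.0006  0.0164]
turn [ 0.0142 -0.0143  0.0032] to seat [ 0.0343 -0.4025  0.1574]
```

step_arm(
  steps=[
    {"jaw": 0.3,"tx": 0.005,"ty": -0.03,"tz": 0,"ax": 0.014,"ay": -0.014,"az": 0.003},
    {"jaw": 0.3,"tx": 0.01,"ty": -0.07,"tz": 0,"ax": 0.014,"ay": -0.014,"az": 0.003},
    {"jaw": 0.3,"tx": 0.015,"ty": -0.115,"tz": 0,"ax": 0.014,"ay": -0.014,"az": 0.003},
    {"jaw": 0.3,"tx": 0.02,"ty": -0.16,"tz": 0,"ax": 0.014,"ay": -0.014,"az": 0.003},
    {"jaw": 0.3,"tx": 0.025,"ty": -0.205,"tz": 0,"ax": 0.014,"ay": -0.014,"az": 0.003},
    {"jaw": 0.3,"tx": 0.03,"ty": -0.25,"tz": 0,"ax": 0.014,"ay": -0.014,"az": 0.003},
    {"jaw": 0.3,"tx": 0.033,"ty": -0.295,"tz": 0,"ax": 0.014,"ay": -0.014,"az": 0.003},
    {"jaw": 0.3,"tx": 0.036,"ty": -0.335,"tz": 0,"ax": 0.014,"ay": -0.014,"az": 0.003},
  ],
)

```text
time: 12.45
tool_pos: [0.5774, 0.057, 0.2125]
ee_rot: [-3.135, 0.01, 0.289]
wrist_force: [0.6, -0.4, -2.4]
width: 0.0455
```

step_arm(
  steps=[
    {"jaw": 0.3,"tx": 0,"ty": -0.03,"tz": 0,"ax": 0,"ay": 0,"az": 0},
    {"jaw": 0.3,"tx": 0,"ty": -0.05,"tz": 0,"ax": 0,"ay": 0,"az": 0},
    {"jaw": 0.3,"tx": 0,"ty": -0.05,"tz": 0,"ax": 0,"ay": 0,"az": 0},
    {"jaw": 0.3,"tx": 0,"ty": -0.05,"tz": 0,"ax": 0,"ay": 0,"az": 0},
  ],
)

```text
time: 12.85
tool_pos: [0.5622, 0.1048, 0.21]
ee_rot: [-3.135, 0.014, 0.29]
wrist_force: [0.1, -0.2, -2.5]
width: 0.0456
```

```bash
sed -i 's/\[.5625,.117,.061\]/[.5645,.1176,.0665]/' up.py; python3 up.py
```

```text
12.85 [0.56217677 0.10477143 0.20995237] [-3.13533233  0.01447746  0.28953628] 0.04561553591512901 [ 0.1 -0.2 -2.5]
plate top in tool 6268 (array([-2.1,  0.2]), array([109.9,  64. ]), 0.1) 0.01689805632239239
slope [0.0011 0.0009 0.0164]
turn [-0.0062  0.0145  0.0015] to seat [ 0.008  -0.0107  0.1434]
```

step_arm(
  steps=[
    {"jaw": 0.3,"tx": 0.004,"ty": -0.006,"tz": 0.02,"ax": -0.006,"ay": 0.0145,"az": 0.0015},
    {"jaw": 0.3,"tx": 0.007,"ty": -0.011,"tz": 0.05,"ax": -0.006,"ay": 0.0145,"az": 0.0015},
    {"jaw": 0.3,"tx": 0.007,"ty": -0.011,"tz": 0.08,"ax": -0.006,"ay": 0.0145,"az": 0.0015},
    {"jaw": 0.3,"tx": 0.007,"ty": -0.011,"tz": 0.1,"ax": -0.006,"ay": 0.0145,"az": 0.0015},
    {"jaw": 0.3,"tx": 0.007,"ty": -0.011,"tz": 0.1,"ax": -0.006,"ay": 0.0145,"az": 0.0015},
    {"jaw": 0.3,"tx": 0.007,"ty": -0.011,"tz": 0.1,"ax": -0.006,"ay": 0.0145,"az": 0.0015},
  ],
)

```text
time: 13.5
tool_pos: [0.5648, 0.1158, 0.1101]
ee_rot: [-3.142, 0.0, 0.285]
wrist_force: [0.2, 0.8, -2.0]
width: 0.0457
```

```bash
python3 up.py; ls pics | grep u13
```

```text
13.5 [0.56484511 0.11581891 0.1101498 ] [-3.14156419e+00  1.32133109e-04  2.85205315e-01] 0.045672173613530154 [ 0.2  0.8 -2. ]
plate top in tool 6139 (array([-2.1,  0.2]), array([109.9,  64. ]), 0.1) 0.016905861580904465
slope [ 0.0009 -0.0004  0.0164]
turn [-0.      0.0001 -0.0028] to seat [ 0.0002 -0.0018  0.0436]
u1350.png
```

step_arm(
  steps=[
    {"jaw": 0.3,"tx": 0,"ty": -0.0018,"tz": 0.01,"ax": 0,"ay": 0,"az": 0},
    {"jaw": 0.3,"tx": 0,"ty": -0.0018,"tz": 0.02,"ax": 0,"ay": 0,"az": 0},
    {"jaw": 0.3,"tx": 0,"ty": -0.0018,"tz": 0.022,"ax": 0,"ay": 0,"az": 0},
    {"jaw": 0.3,"tx": 0,"ty": -0.0018,"tz": 0.022,"ax": 0,"ay": 0,"az": 0},
  ],
)

```text
time: 13.95
tool_pos: [0.5646, 0.1178, 0.0887]
ee_rot: [3.141, -0.001, 0.286]
wrist_force: [1.4, 0.3, -3.6]
width: 0.0458
```

```bash
python3 up.py; python3 - <<'E'
import cv2,glob
f=sorted(glob.glob('pics/u13*.png'))[-1];im=cv2.imread(f)[60:300,100:460];cv2.imwrite('pics/x.png',cv2.resize(im,None,fx=2,fy=2,interpolation=2))
E
```

```text
13.95 [0.56462857 0.11783277 0.08866256] [ 3.14147841e+00 -9.43896666e-04  2.85588081e-01] 0.045774777381799366 [ 1.4  0.3 -3.6]
plate top in tool 6205 (array([-2.1,  0.2]), array([109.9,  63.9]), 0.2) 0.01690408872647422
slope [ 0.0008 -0.0001  0.0164]
turn [ 0.0001 -0.0009 -0.0024] to seat [-0.0002  0.0002  0.0222]
```

View pics/x.png

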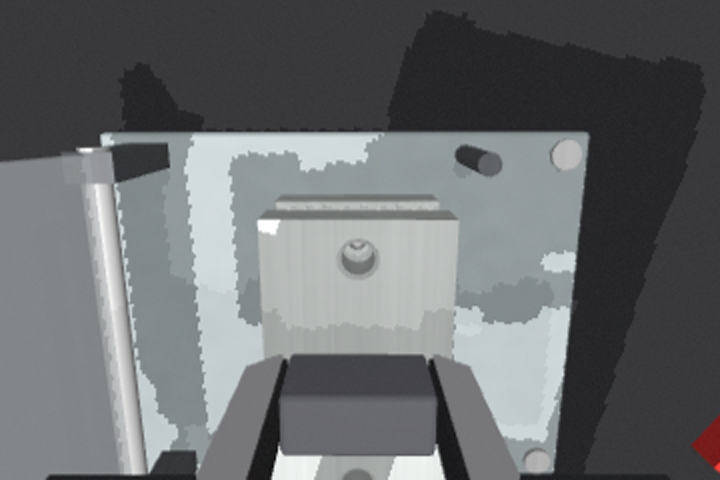

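The dowel tip shows through the far hole at about (358,247) in the crop, and the plate is parallel to the lower half. I'll lower it on.

step_arm(
  steps=[
    {"jaw": 0.3,"tx": 0,"ty": 0,"tz": 0.004,"ax": 0,"ay": 0,"az": 0.002},
    {"jaw": 0.3,"tx": 0,"ty": 0,"tz": 0.008,"ax": 0,"ay": 0,"az": 0.002},
    {"jaw": 0.3,"tx": 0,"ty": 0,"tz": 0.012,"ax": 0,"ay": 0,"az": 0.002},
    {"jaw": 0.3,"tx": 0,"ty": 0,"tz": 0.015,"ax": 0,"ay": 0,"az": 0.002},
    {"jaw": 0.3,"tx": 0,"ty": 0,"tz": 0.015,"ax": 0,"ay": 0,"az": 0.002},
  ],
)

```text
time: 14.5
tool_pos: [0.5645, 0.1178, 0.0733]
ee_rot: [3.142, -0.0, 0.284]
wrist_force: [-0.1, 0.4, -2.7]
width: 0.046
```

```bash
python3 up.py
```

```text
14.5 [0.56450347 0.11784356 0.07333534] [ 3.14156397e+00 -4.28117842e-04  2.83604300e-01] 0.0459718905432919 [-0.1  0.4 -2.7]
plate top in tool 6461 (array([6.5, 7.9]), array([127.2,  79.2]), 0.2) 0.01686564180725202
slope [-0.0001 -0.0025  0.0164]
turn [ 0.     -0.0004 -0.0044] to seat [-0.0001  0.0002  0.0068]
```

step_arm(
  steps=[
    {"jaw": 0.3,"tx": 0,"ty": 0,"tz": 0.003,"ax": 0,"ay": 0,"az": -0.004},
    {"jaw": 0.3,"tx": 0,"ty": 0,"tz": 0.005,"ax": 0,"ay": 0,"az": -0.004},
    {"jaw": 0.3,"tx": 0,"ty": 0,"tz": 0.007,"ax": 0,"ay": 0,"az": -0.004},
    {"jaw": 0.3,"tx": 0,"ty": 0,"tz": 0.008,"ax": 0,"ay": 0,"az": -0.004},
    {"jaw": 0.3,"tx": 0,"ty": 0,"tz": 0.008,"ax": 0,"ay": 0,"az": -0.004},
    {"jaw": 0.3,"tx": 0,"ty": 0,"tz": 0.008,"ax": 0,"ay": 0,"az": -0.004},
  ],
)

```text
time: 15.15
tool_pos: [0.5654, 0.1179, 0.0672]
ee_rot: [3.141, -0.003, 0.288]
wrist_force: [-2.1, -0.6, 5.9]
width: 0.0458
```

```bash
python3 up.py
```

```text
15.15 [0.56538768 0.11793346 0.06719119] [ 3.14100895e+00 -3.03461211e-03  2.87688240e-01] 0.0457789299276439 [-2.1 -0.6  5.9]
plate top in tool 6501 (array([6.5, 6.7]), array([128.8,  78.6]), 1.5) 0.016864737523587015
slope [-0.0058 -0.0168  0.0163]
turn [ 0.0006 -0.003  -0.0003] to seat [-0.0009  0.0001  0.0007]
```

step_arm(
  steps=[
    {"jaw": 0.3,"tx": -0.001,"ty": 0,"tz": 0.002,"ax": 0,"ay": -0.003,"az": 0},
    {"jaw": 0.3,"tx": -0.001,"ty": 0,"tz": 0.003,"ax": 0,"ay": -0.003,"az": 0},
    {"jaw": 0.3,"tx": -0.001,"ty": 0,"tz": 0.004,"ax": 0,"ay": -0.003,"az": 0},
    {"jaw": 0.3,"tx": -0.001,"ty": 0,"tz": 0.004,"ax": 0,"ay": -0.003,"az": 0},
    {"jaw": 0.3,"tx": -0.001,"ty": 0,"tz": 0.004,"ax": 0,"ay": -0.003,"az": 0},
  ],
)

```text
time: 15.7
tool_pos: [0.5654, 0.118, 0.0665]
ee_rot: [3.141, -0.003, 0.288]
wrist_force: [-5.2, 0.3, 11.8]
width: 0.0458
```

```bash
python3 up.py; python3 - <<'E'
from h import *
c=cam("wrist");im,d=snapshot("wrist");save('fin',im);W=cloud(d,c)
a=.288;ex=np.array([np.cos(a),np.sin(a)]);ey=np.array([-ex[1],ex[0]])
P=W.reshape(-1,3);P=P[~np.isnan(P[:,0])];D=P[:,:2]-[.5625,.117];L=np.c_[D@ex,D@ey,P[:,2]]
n=(abs(L[:,0])<.062)&(abs(L[:,1])<.036)
t=P[n&(abs(L[:,2]-.049)<.0035)];print('plate',len(t),rect(t),np.median(t[:,2]))
u=L[n&(abs(L[:,2]-.049)<.0035)];u=u[(u[:,0]>.02)];print('slope',np.linalg.lstsq(np.c_[u[:,:2],np.ones(len(u))],u[:,2],rcond=None)[0].round(4))
r=P[(abs(L[:,0])<.02)&(abs(L[:,1])<.03)&(abs(L[:,2]-.083)<.004)];print('rib',len(r),rect(r),np.median(r[:,2]))
cv2.imwrite('pics/fin2.png',cv2.resize(im[100:320,80:480,::-1],None,fx=2,fy=2,interpolation=2))
c=cam("side");im,d=snapshot("side");W=cloud(d,c);P=W.reshape(-1,3);D=P[:,:2]-[.5625,.117];L=np.c_[D@ex,D@ey-.085,P[:,2]]
t=L[(abs(L[:,0])<.06)&(L[:,1]>-.02)&(L[:,1]<.09)&(L[:,2]>.09)&(L[:,2]<.19)];f=np.polyfit(t[:,2],t[:,1],1);print(len(t),'cover',np.pi/2+np.arctan(f[0]))
E
```

```text
15.7 [0.56535504 0.11795808 0.06651451] [ 3.14056601 -0.00336715  0.2878693 ] 0.045826667106914735 [-5.2  0.3 11.8]
plate top in tool 6568 (array([6.5, 7.8]), array([127.3,  79.3]), 0.3) 0.01686100772190657
slope [-0.0062 -0.0188  0.0163]
turn [ 0.001  -0.0034 -0.0001] to seat [-0.0009  0.0001  0.    ]
plate 8879 (array([563.3, 117.1]), array([110.2,  64.1]), 16.4) 0.0493580466935227
slope [-0.0063  0.0014  0.0495]
rib 2808 (array([564.8, 117.6]), array([22.9, 59.9]), 16.5) 0.0832617150337117
689 cover 1.7330130611771664
```

View pics/fin2.png

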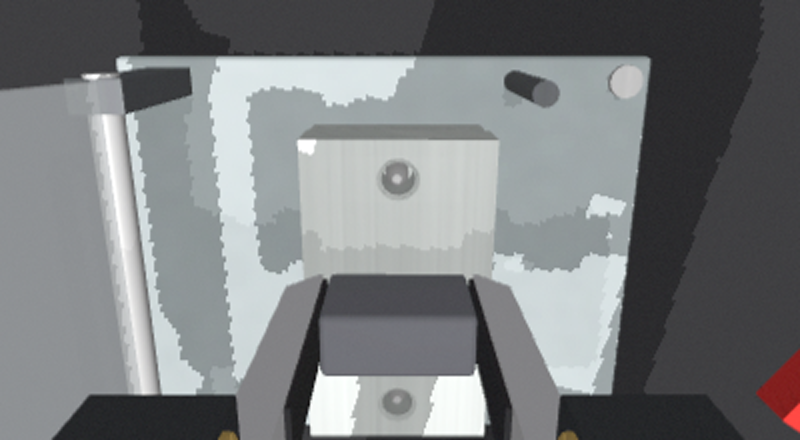

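Both dowels are in their holes, at (398,177) and (398,402) in the crop, and the plate looks flush. The side cover reading of 1.73 may include gripper points, so I'll check it robustly.

```bash
python3 - <<'E'
from h import *
a=.288;ex=np.array([np.cos(a),np.sin(a)]);ey=np.array([-ex[1],ex[0]])
for n in ["side","scene"]:
    c=cam(n);im,d=snapshot(n);W=cloud(d,c)
    ss=silhouettes(n,"cover")
    P=W.reshape(-1,3);D=P[:,:2]-[.5625,.117];L=np.c_[D@ex,D@ey-.085,P[:,2]-.0625]
    s=(abs(L[:,0])<.07)&(L[:,1]>-.03)&(L[:,1]<.1)&(L[:,2]>.02)&(L[:,2]<.19);t=L[s]
    for k in [.26,.27]:pass
    th=np.arctan2(t[:,2],-t[:,1]);h=np.histogram(th,bins=np.arange(1.4,2.1,.05));print(n,[(round(b,2),v) for v,b in zip(h[0],h[1])])
    print('median',np.median(th[(th>1.7)&(th<2)]))
    hb=L[(abs(L[:,0])<.055)&(L[:,2]>.16)&(L[:,2]<.2)&(L[:,1]>0)&(L[:,1]<.09)];print('handle y,z',len(hb),np.median(hb[:,1:],0) if len(hb) else '')
o=get_obs();print(o['time'],o['wrist_force'])
E
```

```text
side [(np.float64(1.4), np.int64(56)), (np.float64(1.45), np.int64(65)), (np.float64(1.5), np.int64(77)), (np.float64(1.55), np.int64(123)), (np.float64(1.6), np.int64(29)), (np.float64(1.65), np.int64(0)), (np.float64(1.7), np.int64(0)), (np.float64(1.75), np.int64(0)), (np.float64(1.8), np.int64(145)), (np.float64(1.85), np.int64(903)), (np.float64(1.9), np.int64(163)), (np.float64(1.95), np.int64(44)), (np.float64(2.0), np.int64(3)), (np.float64(2.05), np.int64(0))]
median 1.8767780429052165
handle y,z 197 [0.05296175 0.17782923]
scene [(np.float64(1.4), np.int64(53)), (np.float64(1.45), np.int64(54)), (np.float64(1.5), np.int64(47)), (np.float64(1.55), np.int64(29)), (np.float64(1.6), np.int64(10)), (np.float64(1.65), np.int64(19)), (np.float64(1.7), np.int64(39)), (np.float64(1.75), np.int64(208)), (np.float64(1.8), np.int64(387)), (np.float64(1.85), np.int64(31)), (np.float64(1.9), np.int64(0)), (np.float64(1.95), np.int64(0)), (np.float64(2.0), np.int64(0)), (np.float64(2.05), np.int64(0))]
median 1.8088588541024748
handle y,z 101 [0.04697472 0.17896885]
16.05 [-3.93440504  0.02474339 12.00115728]
```

```bash
python3 -c "
from h import *
close_job();o=get_obs();print(o['time'],o['wrist_force'],o['tool_pos'])"
```

```text
the job is handed in; nothing more can be done
the job is handed in; nothing more can be done
```

I lifted the cover by its handle back onto its stop, fitted the aluminium upper half over both dowels, and pressed it flush. I handed the job in at about 16 s with the fingers still gripping and pushing down.

**Last checks:**
- **Position:** the plate's centre is about 0.8 mm from the seat centre, with yaw within about 0.1°. Its top is about 50 mm above the bench, which is flush.
- **Tilt:** one end of the plate read 0.006 rad off level, within the limit.
- **Push:** the wrist force is about 12 N upward, plus about 2 N of part weight. That exceeds the 8.8 N needed to push the disc fully down, though I did not measure the disc itself.
- **Cover:** the side and scene cameras put it at about 1.88 and 1.81 rad, which brackets the 1.85 rad stop. One earlier fit gave 1.73 rad. It disagreed, most likely because gripper points were mixed in, and the histogram recheck did not support it.
- **Bystanders:** I planned every path clear of them and saw no contact, but did not measure their positions again at the end.

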